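# Close the drilling jig's leaf and hold its guide rod through both bushes

### The arm

A 6-joint arm with a two-finger parallel gripper is mounted at the origin on a cart in front of the work surface, level with it; the furniture and walls round the work are solid. World frame = base frame: x ahead of the robot, y to its left, z up, the work surface at z = 0. Lengths are in m, angles in rad, forces in N, time in s.
With the tool pointing down it reaches from about 0.325 to 0.9 m from the base axis. Payload 6.1 kg.
Tool frame: the origin (TCP) lies on the front face of the gripper's body, between the roots of the fingers; the fingertips stand 73 mm ahead of it and the grasp point (between the pads) lies 54 mm ahead of it (ctrl.grip_depth is the z of the grasp point in the tool frame, in m); z points along the fingers, x is the direction in which the jaws open and shut, and the axes are right-handed (so a half turn about z gives the same grasp; the last joint's range is limited). The gripper opens to 85 mm and grips with 20 to 120 N. Pads are 22 mm wide; open, the fingers measure 114 mm over their backs; the gripper's body (76 mm by 85 mm) begins 54 mm behind the grasp point. The pads swing forward as they close: fully open they stand 13 mm farther back than shut.
Start: joints at [1.198, 0.22, 1.526, -0, 1.395, -0.126], TCP at [0.153, 0.606, 0.304] pointing down, gripper open.
Joint ranges: [-2.98, 2.98], [-0.91, 2.08], [0.09, 2.57], [-1.24, 4.39], [0.2, 2.65], [-2.68, 2.68]. Speed limits (rad/s): [2.57, 2.57, 3.01, 3.14, 3.14, 3.14].

### API

Orientations are given as [roll, pitch, yaw] about the fixed x, y, z axes, in that order (R = Rz(yaw) Ry(pitch) Rx(roll)).
In Python, from station import ctrl gives the robot as it stands. The module is installed in compiled form; this text tells all that it offers.
- The arm moves only by the tool servo_tool, never from a script. Its arguments are lists of equal length, an entry for each row: "linear": the shift along the tool's x, y, z in cm, a list of three; "rotation": the turn, a rotation vector about the tool's x, y, z in degrees, a list of three; "jaw": the finger opening in cm, from 0 to 8.54. A call has 1 to 12 rows; each row is the pose to reach, as a shift and turn from the pose measured when the call began, along the tool's axes at that moment; what a row does not reach only later rows make up. A row lasts 1/12 s, in which the tool goes at most 41.7 mm and 7.16 degrees, less where a joint would pass 70% of its speed; a pose out of reach is approached as far as the arm can. A call with a gripper value outside its range is refused whole. The fingers move at their own pace and stop on an object; "force" is the grip in N (left out, the last holds). Time passes only in rows, so rows that repeat a pose let the fingers close. It gives the time, the measured TCP pose, the force and the opening at its end, in the units of the state.
- ctrl.observe(): the state, without advancing time (a new reading comes with each control period).
- ctrl.camera(name): name is "scene" or "side" or "wrist"; returns a dict with "image" (400x640x3 uint8, blue, green, red), "intrinsics" (3x3 intrinsics, pixels), "rvec" (rotation vector, rad) and "tvec" (3), from world to camera coordinates, as OpenCV has them; the wrist camera has in their place "T_tool_cam" (4x4, takes a point from camera to tool coordinates, whose origin is the TCP and whose axes are the tool frame's). Camera axes: x right, y down, z forward; pixel columns grow to the right and rows downward; lengths in m; the calibration is good to about 2 mm. A picture is of the moment at which its call begins: read the wrist's pose just before it. There is no depth.
- ctrl.finish_job(): hands the job in, once; it reports no verdict.
Trained networks look in a picture, given as the dict that the camera call returned (one of the last four; its "shot" number tells which), for a name from the list of things; names that differ only in an ending like _2 or _b are one class to them, and where a whole thing is asked for, a point or a joint stands for the part that bears it (a point fixed in the world has none). Each returns a list of dicts, best first, with "confidence" (0 to 1); they miss things now and then, are a little off and sometimes report something else, mostly with a low value. They report only what shows in the picture. A call takes as long as a camera call.
- ctrl.silhouettes(picture, name): "pixels" (400x640 bool, what is visible of it) and "centre" ([column, row] in pixels, amid what is visible of it).
The state is a dict: "clock": time; "joints": joint angles; "qvel": joint speeds; "joint_efforts": joint torques, N m; "tool_pos": TCP position; "eef_rot": TCP orientation; "ft_force": force on the tool from outside, world axes, zero at the start; "torque": the same for the moment, N m; "opening": finger opening in m.
Only numpy, scipy, OpenCV 4.12 (cv2) and the standard library are available. Lean on these libraries where they do the work, as an engineer would, in place of code of your own. Each camera call takes 0.05 s, during which the arm holds its last target.

### The job

Get the drilling jig ready for its thumbscrew to be tightened: swing the hinged leaf gently down onto its stops, then take the guide rod with the black knob out of the drill stand and thread it, nose first, down through the brass bush in the leaf and on through the brass bush in the base below, until the red ring on the rod is level with the rim of the leaf's bush. Nothing but your grip keeps the rod at that height, so finish while still holding it there, keeping it still. Leave everything else on the bench alone.

Things in the scene. Friction and masses are not known exactly. Their poses are not given: they have to be found in the camera images.
- jig: drilling jig, fixed to the bench and facing the robot: blue base plate 170 x 130 mm, 18 mm thick, its top face 58 mm above the bench, on four feet. Origin on the bench under the middle of the plate; local -x is the front (towards the robot), +x the hinge side, z up. An aluminium flange blank sits in a nest on the plate. A brass thumbscrew sticks out of the front face.
- leaf (a joint): angle of the grey hinged leaf on the jig: 0 = fully down, level on its two front stops, plate 96 mm wide with its upper face 97 mm above the bench; it grows as the leaf opens upward (1.57 = upright). The hinge is stiff: the leaf stays where it is left, and about 1 to 5 N on the tab swings it down; it can be pushed from behind and above with the fingertips.
- leaf_hinge (a point): the leaf's hinge axis, in the middle of its length, 91 mm above the bench, 70 mm behind the jig's origin. The frame turns with the leaf: x points from the free edge to the hinge, y lies along the hinge axis, z is the leaf's upper (outer) face normal. The leaf's plate is 12 mm thick, centred on this axis, and reaches 130 mm from it, the thumb tab 156 mm.
- leaf_tab (a point): middle of the upper face of the leaf's thumb tab (28 x 40 mm, 10 mm thick, grooved) at its free edge, 142 mm from the hinge axis; axes as leaf_hinge
- leaf_bush (a point): centre of the mouth (upper rim) of the leaf's brass guide bush, 105 mm from the hinge axis. Bore 14.4 mm right through, 23 mm long; the rim stands 5 mm proud of the leaf's upper face, so 102 mm above the bench when the leaf is down. Flange 35 mm across. z = bore axis, outward. The leaf's two small steel bushes (7 mm bore) are for the drill and are not used.
- base_bush (a point): centre of the mouth (upper rim) of the base's brass guide bush, 63 mm above the bench, 35 mm in front of the jig's origin. Bore 14.4 mm, open right through, 27 mm long (lower end 36 mm above the bench). With the leaf down it lies straight below leaf_bush. z = bore axis, up.
- guide_rod: steel guide rod, 144 mm long over all, 0.1 to 0.15 kg, standing nose down in the drill stand. Origin at the tip of its nose, z along the rod to the knob. Shaft 12 mm across with a tapered nose (5 mm at the tip, full size 14 mm up), a red ring mark 3 mm wide at 76 mm from the tip; black knurled knob 18 mm across from 104 to 144 mm. It has no shoulder or stop between nose and knob.
- rod_nose (a point): tip of the rod's nose
- rod_ring (a point): middle of the red ring mark on the rod's axis, 76 mm from the tip
- rod_knob (a point): middle of the rod's knob on its axis, 124 mm from the tip: where to grip it
- drill_stand: wooden drill stand, fixed, 60 x 120 x 60 mm high, origin under its middle. The rod stands in a 15.5 mm hole at local y = -34 mm, 50 mm deep, so the rod's nose is 10 mm above the bench; it must rise 50 mm to come out. Three drill shanks stand at y = +2, +24 and +44 mm, at most 34 mm above the block. Between stand and jig a fixed grey cylinder head, 130 mm tall, must be passed over.
- engine_valve: engine valve, 104 mm tall, standing on its 34 mm head; a bystander, to be left where it is
- oil_filter: blue oil filter canister, 66 mm across, 79 mm tall; a bystander, to be left where it is
- bearing: ball bearing, 62 mm across, 16 mm high, lying flat; a bystander, to be left where it is
- sealant_tube: white and green sealant tube, 158 mm long, lying; a bystander, to be left where it is

How it is judged:
On the way, in this order (a step that is already met when the one before it is completed fails the run):
1. the leaf is down on its stops, the rod not yet in its bush (value of joint leaf below 0.03 rad and distance between rod_nose and leaf_bush above 0.03 m), for 0.2 s.
2. with the leaf down, the rod's nose has passed into the leaf's bush (value of joint leaf below 0.03 rad and z of rod_nose in the frame of leaf_bush below -0.012 m and horizontal distance between rod_nose and leaf_bush below 0.008 m), for 0.1 s.
At the end, for the whole second after the job is handed in: Leaf down (within 0.03 rad); rod in both bushes (axis within 4 mm at the leaf bush, 5 mm at the nose, 0.06 rad of parallel), red ring within 8 mm of the leaf bush's rim, nose out below the base bush and over 12 mm off the bench; fingers grip it (over 1 N); still (under 20 mm/s) (value of joint leaf below 0.03 rad and z of rod_ring in the frame of leaf_bush between -0.008 and 0.008 m and horizontal distance between rod_ring and leaf_bush below 0.004 m and horizontal distance between rod_nose and base_bush below 0.005 m and z of rod_nose in the frame of base_bush below -0.027 m and angle between the z axis of guide_rod and the z axis of base_bush, either way round below 0.06 rad and contact force between the fingers and guide_rod above 1 N and height (world z) of rod_nose above 0.012 m and linear speed of guide_rod below 0.02 m/s); the arm keeps its last pose, push and grip.
It fails at once if the leaf is slammed down (faster than 4 rad/s) (velocity of joint leaf below -4 rad/s).
It fails at once if a bystander is shifted by more than 40 mm (distance of any of engine_valve, oil_filter, bearing, sealant_tube from where it was at the start of the episode above 0.04 m).
It also fails if it takes over 72 s, if anything falls off the work surface, if the arm or the gripper's body presses on something with over 40 N, if the wrist force passes 120 N, or if a joint passes its speed limit or range.

## Working session

There is one attempt and no reset: what is moved stays moved. The work goes in short steps, Python scripts to look and compute and a tool call to move; the robot and the scene stay as the last step left them, time stands still between calls to the robot, and variables do not carry over. Pictures are saved under pics/ and viewed, and the job is handed in when it is done.

Besides the shell and the picture viewer there is one more tool, called after "Request:" as name(argument=value, ...), one argument or row to a line, values as JSON. servo_tool: Moves the arm, as the interface text tells. Its arguments: {"type":"object","properties":{"linear":{"type":"array","items":{"type":"array","items":{"type":"number"}}},"rotation":{"type":"array","items":{"type":"array","items":{"type":"number"}}},"jaw":{"type":"array","items":{"type":"number"}},"force":{"type":"number"}},"required":["linear","rotation","jaw"]}

```bash
mkdir -p pics; ls; cat > h.py <<'E'
import numpy as np, cv2, pickle
from station import ctrl
from scipy.spatial.transform import Rotation as R
def shot(cam,fn=None):
    s=ctrl.observe(); p=ctrl.camera(cam)
    if cam=='wrist':
        T=np.eye(4);T[:3,:3]=R.from_euler('xyz',s['eef_rot']).as_matrix();T[:3,3]=s['tool_pos']
        C=T@p['T_tool_cam']
    else:
        W=np.eye(4);W[:3,:3]=cv2.Rodrigues(np.array(p['rvec'],float))[0];W[:3,3]=np.ravel(p['tvec'])
        C=np.linalg.inv(W)
    p['C']=C
    if fn: cv2.imwrite('pics/'+fn,p['image'])
    return p
def ray(p,uv):
    d=np.linalg.inv(p['intrinsics'])@np.array([uv[0],uv[1],1.]);d=p['C'][:3,:3]@d
    return p['C'][:3,3],d/np.linalg.norm(d)
def atz(p,uv,z):
    o,d=ray(p,uv);return o+d*(z-o[2])/d[2]
def proj(p,X):
    X=np.atleast_2d(X);W=np.linalg.inv(p['C']);c=X@W[:3,:3].T+W[:3,3];q=c@np.array(p['intrinsics']).T
    return q[:,:2]/q[:,2:]
def tri(rs):
    A=0;b=0
    for o,d in rs:
        M=np.eye(3)-np.outer(d,d);A=A+M;b=b+M@o
    return np.linalg.solve(A,b)
def tool():
    s=ctrl.observe();return np.array(s['tool_pos']),R.from_euler('xyz',s['eef_rot'])
def move(pos,Rt):
    t,r=tool();print('lin cm',np.round(r.inv().apply(np.array(pos)-t)*100,2),'rot deg',np.round((r.inv()*Rt).as_rotvec(degrees=True),2))
E
python3 - <<'E'
from h import *
s=ctrl.observe();print({k:np.round(v,3) for k,v in s.items()})
for c in ['scene','side','wrist']:
    p=shot(c,c+'0.png');print(c,np.round(p['C'],3).tolist(),np.round(p['intrinsics'],1).tolist())
    for n in ['jig','leaf','guide_rod','drill_stand','engine_valve','oil_filter','bearing','sealant_tube']:
        for r in ctrl.silhouettes(p,n)[:2]:
            ys,xs=np.nonzero(r['pixels']);print(n,round(r['confidence'],2),np.round(r['centre']),xs.min(),xs.max(),ys.min(),ys.max())
E
```

```text
pics
{'clock': np.float64(0.0), 'joints': array([ 1.198,  0.221,  1.528, -0.   ,  1.395, -0.126]), 'qvel': array([-0.002, -0.   , -0.001,  0.   ,  0.001,  0.001]), 'joint_efforts': array([-1.0000e-03, -4.9692e+01, -3.8939e+01, -0.0000e+00,  1.1000e-02,
        0.0000e+00]), 'tool_pos': array([0.153, 0.606, 0.303]), 'eef_rot': array([-3.141e+00,  2.000e-03,  1.324e+00]), 'ft_force': array([-0.144, -0.249,  0.056]), 'torque': array([0.001, 0.045, 0.021]), 'opening': np.float64(0.086)}
scene [[0.841, -0.354, 0.41, 0.122], [-0.541, -0.57, 0.619, -0.591], [0.015, -0.742, -0.67, 0.812], [0.0, 0.0, 0.0, 1.0]] [[383.3, 0.0, 316.8], [0.0, 383.3, 201.9], [0.0, 0.0, 1.0]]
jig 0.83 [228. 173.] 205 251 121 210
leaf 0.73 [225. 140.] 206 242 122 160
guide_rod 0.75 [374. 312.] 370 381 299 329
drill_stand 0.76 [381. 326.] 353 405 293 355
drill_stand 0.29 [224. 138.] 205 242 121 159
engine_valve 0.67 [266. 240.] 260 270 219 245
oil_filter 0.88 [379. 228.] 366 389 212 244
oil_filter 0.61 [374. 312.] 370 380 300 329
bearing 0.62 [358. 217.] 346 364 210 225
bearing 0.59 [227. 167.] 205 251 122 210
sealan
[... 167 characters left out ...]
, -0.446, 0.696], [0.0, 0.0, 0.0, 1.0]] [[498.3, 0.0, 322.8], [0.0, 498.3, 203.3], [0.0, 0.0, 1.0]]
jig 0.96 [260. 168.] 233 286 119 206
leaf 0.85 [263. 142.] 247 279 120 163
guide_rod 0.84 [338. 270.] 333 341 253 293
drill_stand 0.67 [350. 299.] 319 380 273 325
drill_stand 0.27 [272. 233.] 269 279 218 233
engine_valve 0.49 [273. 227.] 269 280 198 233
oil_filter 0.35 [262. 140.] 247 279 120 163
sealant_tube 0.67 [438. 292.] 400 464 280 301
wrist [[0.245, 0.935, 0.257, 0.089], [0.97, -0.236, -0.064, 0.622], [0.0, 0.265, -0.964, 0.375], [0.0, 0.0, 0.0, 1.0]] [[297.6, 0.0, 318.4], [0.0, 297.6, 195.0], [0.0, 0.0, 1.0]]
jig 0.89 [140. 385.] 113 165 356 399
bearing 0.17 [139. 385.] 113 164 355 399
```

```bash
python3 - <<'E'
import cv2
a=cv2.imread('pics/scene0.png');b=cv2.imread('pics/side0.png')
cv2.imwrite('pics/a.png',cv2.resize(a[90:390,180:500],(800,750))[:600])
cv2.imwrite('pics/b.png',cv2.resize(b[100:340,200:480],(700,600),interpolation=cv2.INTER_CUBIC))
E
```

```text
(no output)
```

View pics/scene0.png

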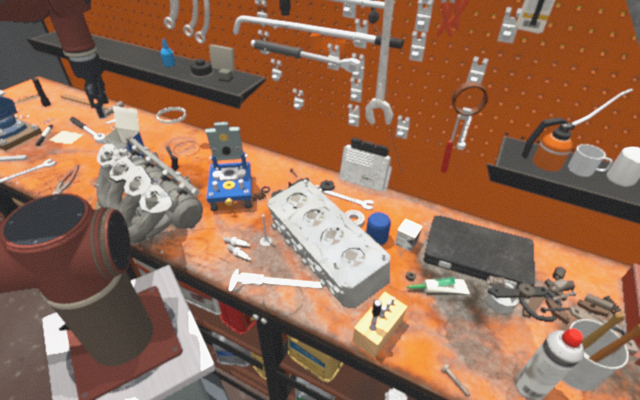

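View pics/b.png

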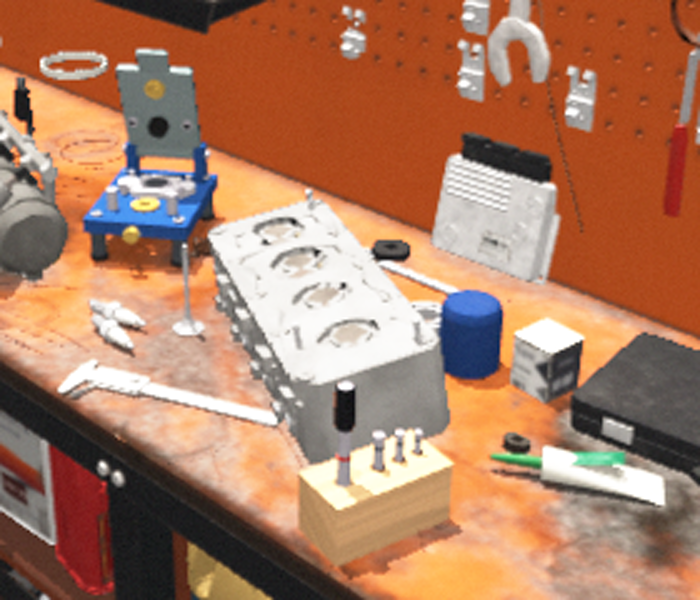

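View pics/wrist0.png

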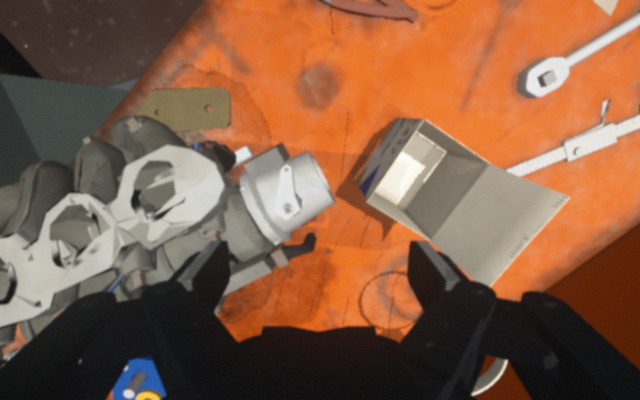

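The scene picture shows the jig at about (228,173) with its leaf near upright, the cylinder head in the middle, and the stand with the rod at about (375,315). I'll zoom in for the jig features.

```bash
python3 - <<'E'
import cv2
a=cv2.imread('pics/scene0.png');b=cv2.imread('pics/side0.png')
c=cv2.resize(a[112:217,195:265],(400,600),interpolation=cv2.INTER_CUBIC)
d=cv2.resize(b[112:212,226:292],(396,600),interpolation=cv2.INTER_CUBIC)
cv2.imwrite('pics/c.png',cv2.hconcat([c,d]))
c=cv2.resize(a[290:360,345:415],(400,400),interpolation=cv2.INTER_CUBIC)
d=cv2.resize(b[245:330,310:395],(400,400),interpolation=cv2.INTER_CUBIC)
cv2.imwrite('pics/d.png',cv2.hconcat([c,d]))
E
```

```text
(no output)
```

View pics/c.png

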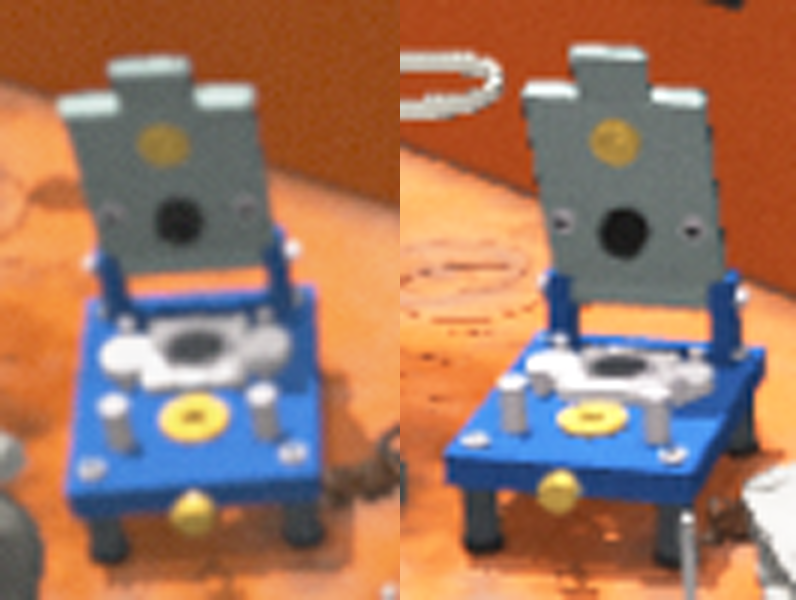

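View pics/d.png

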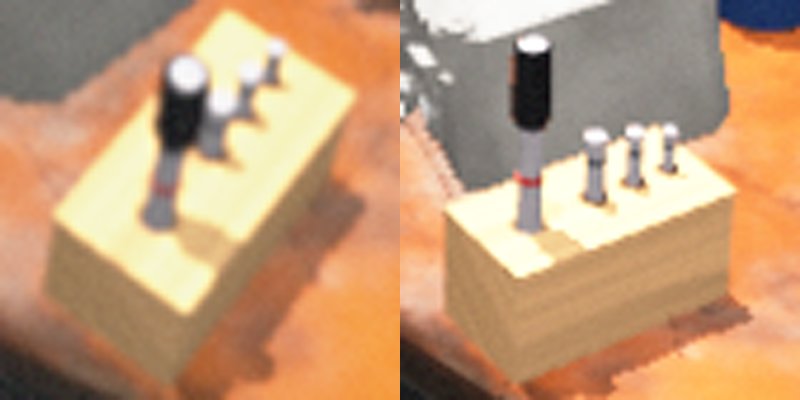

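```bash
cat > fit.py <<'E'
from h import *
from scipy.optimize import least_squares
A=shot('scene');B=shot('side')
sc=lambda u,v:(195+u*70/400-.4,112+v*105/600-.4)
sd=lambda u,v:(226+u/6-.4,112+v/6-.4)
base={'fl':(-.085,.065,.058),'fr':(-.085,-.065,.058),'br':(.085,-.065,.058),'bl':(.085,.065,.058),'bb':(-.035,0,.063)}
leaf={'lb':(-.105,0,-.012),'ll':(-.13,.048,-.006),'lr':(-.13,-.048,-.006)}
obs=[(A,sc,{'fl':(68,495),'fr':(322,480),'br':(315,290),'bl':(92,300),'bb':(194,417),'lb':(163,145),'ll':(62,113),'lr':(255,105)}),
(B,sd,{'fl':(48,460),'fr':(290,475),'br':(365,350),'bb':(193,418),'lb':(215,142),'ll':(125,97),'lr':(307,107)})]
def pts(q,n):
    x,y,yw,a=q
    if n in base: l=np.array(base[n])
    else:
        l=np.array(leaf[n]);c,s=np.cos(a),np.sin(a)
        l=np.array([l[0]*c+l[2]*s+.07,l[1],-l[0]*s+l[2]*c+.091])
    c,s=np.cos(yw),np.sin(yw)
    return np.array([x+c*l[0]-s*l[1],y+s*l[0]+c*l[1],l[2]])
def f(q):
    r=[]
    for p,g,o in obs:
        for n,uv in o.items(): r+=list(proj(p,pts(q,n))[0]-g(*uv))
    return r
if __name__=='__main__':
    q0=[*atz(A,sc(194,417),.063)[:2],0,1.5]
    for y0 in(0,.6,-.6):
        q0[2]=y0
        r=least_squares(f,q0,loss='soft_l1');print(r.x,r.cost)
    print(np.round(np.array(f(r.x)).reshape(-1,2),1).tolist());print(pts(r.x,'bb'),pts(r.x,'lb'))
    # stand
    s2=lambda u,v:(345+u*.175-.4,290+v*.175-.4); d2=lambda u,v:(310+u*85/400-.4,245+v*85/400-.4)
    k=tri([ray(A,s2(186,72)),ray(B,d2(134,43))]);print('knobtop',k)
    print('ring',tri([ray(A,s2(165,188)),ray(B,d2(129,181))]))
    print('holes',atz(A,s2(157,220),.06),atz(B,d2(129,230),.06))
    for c in [(228,10),(355,95),(185,315),(52,215)]:print(atz(A,s2(*c),.06))
    for c in [(118,277),(338,190),(42,208)]:print('s',atz(B,d2(*c),.06))
    for n,uv in [('valve',(265,243)),('filter',(379,228)),('bear',(356,217))]:print(n,atz(A,uv,0))
    # cylinder head top corners
    for uv in [(272,195),(290,180),(388,262),(340,300)]:print('head',atz(A,uv,.13))
E
python3 fit.py
```

```text
[0.40917583 0.33849104 1.13551478 1.30531744] 2.8392054332541266
[0.40917583 0.33849104 1.1355148  1.30531744] 2.8392054332530776
[0.40917583 0.33849104 1.1355148  1.30531744] 2.8392054332532166
[[-0.2, 0.3], [-0.1, -0.5], [0.6, -0.8], [-0.5, 0.2], [0.5, 0.2], [0.7, 0.8], [0.2, -0.0], [-0.0, -0.6], [-0.9, -0.4], [0.2, 0.3], [0.4, -0.2], [-0.0, 0.1], [0.1, 0.7], [-0.3, -0.5], [-0.6, -0.4]]
[0.39441754 0.30675475 0.063     ] [0.42219324 0.36648373 0.18917307]
knobtop [ 0.46589511 -0.29783958  0.1541394 ]
ring [ 0.4640164  -0.30118453  0.08458709]
holes [ 0.4637233  -0.30035097  0.06      ] [ 0.46449588 -0.30349654  0.06      ]
[ 0.54754916 -0.24239745  0.06      ]
[ 0.56419036 -0.29992214  0.06      ]
[ 0.44848935 -0.33539571  0.06      ]
[ 0.43149462 -0.27755692  0.06      ]
s [ 0.4499842  -0.33429845  0.06      ]
s [ 0.56596032 -0.29967917  0.06      ]
s [ 0.43131087 -0.27756391  0.06      ]
valve [4.00912126e-01 8.98932592e-02 1.11022302e-16]
filter [ 0.7122478  -0.03514847  0.        ]
bear [0.68261062 0.03791208 0.        ]
head [0.45116972 0.1254529  0.13      ]
head [0.52457347 0.15594988 0.13      ]
head [ 0.56622367 -0.2182221   0.13      ]
head [ 0.41580772 -0.242006    0.13      ]
```

```bash
cat >> h.py <<'E'
JX,JY,JW=.4092,.3385,1.1355
def jw(x,y,z):
    c,s=np.cos(JW),np.sin(JW);return np.array([JX+c*x-s*y,JY+s*x+c*y,z])
def down(yaw): return R.from_euler('xyz',[np.pi,0,yaw])
E
python3 - <<'E'
from h import *
move(jw(.0785,0,.3065),down(JW-np.pi/2))
E
```

```text
lin cm [-11.97  32.88  -0.26] rot deg [  0.    0.  100.8]
```

Request:
servo_tool(
  linear=[
    [-12,32.9,-0.3],
    [-12,32.9,-0.3],
    [-12,32.9,-0.3],
    [-12,32.9,-0.3],
    [-12,32.9,-0.3],
    [-12,32.9,-0.3],
    [-12,32.9,-0.3],
    [-12,32.9,-0.3],
    [-12,32.9,-0.3],
    [-12,32.9,-0.3],
    [-12,32.9,-0.3],
    [-12,32.9,-0.3],
  ],
  rotation=[
    [0,0,7],
    [0,0,14],
    [0,0,21],
    [0,0,28],
    [0,0,35],
    [0,0,42],
    [0,0,49],
    [0,0,56],
    [0,0,63],
    [0,0,70],
    [0,0,77],
    [0,0,84],
  ],
  jaw=[0,0,0,0,0,0,0,0,0,0,0,0],
  force=40,
)

```text
clock: 2.45
tool_pos: [0.4431, 0.4087, 0.3068]
eef_rot: [3.142, 0.0, -0.15]
ft_force: [0.1, -0.1, -0.2]
opening: 0.0002
```

```bash
python3 - <<'E'
from h import *
move(jw(.0785,0,.3065),down(JW-np.pi/2))
s=ctrl.observe();print(s['joints'],s['opening'],s['clock'])
E
```

```text
lin cm [-0.09 -0.09  0.03] rot deg [0.000e+00 1.000e-02 1.636e+01]
[6.14217984e-01 1.65992984e-01 1.58349003e+00 7.96537557e-05
 1.39222728e+00 7.63909924e-01] 0.00017216467920244758 2.45
```

Request:
servo_tool(
  linear=[
    [-0.1,-0.1,0],
    [-0.1,-0.1,0],
    [-0.1,-0.1,0],
    [-0.1,-0.1,0],
  ],
  rotation=[
    [0,0,7],
    [0,0,14],
    [0,0,16.4],
    [0,0,16.4],
  ],
  jaw=[0,0,0,0],
)

```text
clock: 2.78
tool_pos: [0.4423, 0.4098, 0.3068]
eef_rot: [3.142, 0.0, -0.438]
ft_force: [0.7, 0.0, 0.5]
opening: 0.0002
```

```bash
python3 - <<'E'
from h import *
A=shot('side');cv2.imwrite('pics/e.png',cv2.resize(A['image'][60:220,200:340],(525,600)))
t,r=tool()
for a in np.linspace(1.305,-.03,14):
    rr=.146
    x=.07-rr*np.cos(a)+.006*np.sin(a)+.011; z=.091+rr*np.sin(a)+.006*np.cos(a)+.073
    print(round(a,2),np.round(r.inv().apply(jw(x,0,z)-t)*100,2))
E
```

```text
1.3 [0.01 3.01 0.04]
1.2 [0.   4.46 0.45]
1.1 [0.   5.85 1.  ]
1.0 [0.   7.18 1.7 ]
0.89 [0.   8.43 2.52]
0.79 [0.   9.59 3.47]
0.69 [ 0.   10.65  4.54]
0.59 [ 0.   11.59  5.71]
0.48 [ 0.   12.41  6.97]
0.38 [ 0.   13.09  8.3 ]
0.28 [ 0.   13.63  9.7 ]
0.18 [ 0.   14.03 11.15]
0.07 [ 0.   14.27 12.62]
-0.03 [ 0.   14.37 14.12]
```

View pics/e.png

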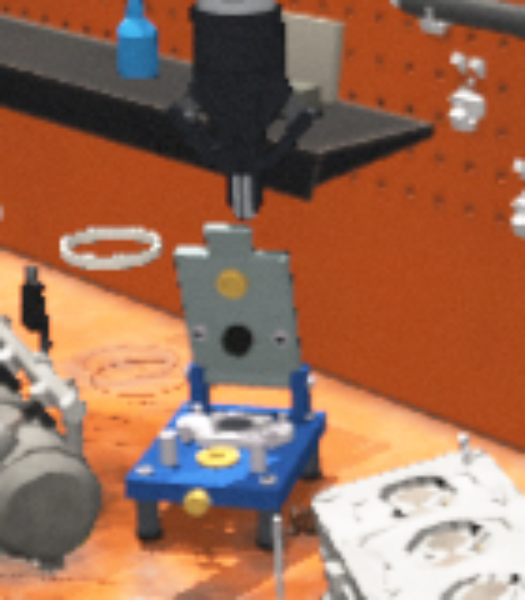

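The side picture shows the closed fingertips (243,210) just behind and above the leaf's tab (228,230). I'll now push it along its arc.

Request:
servo_tool(
  linear=[
    [0,1.5,0.4],
    [0,3.0,0.6],
    [0,4.4,1.0],
    [0,5.1,1.2],
    [0,5.8,1.5],
    [0,6.5,1.8],
    [0,7.2,2.1],
    [0,7.8,2.4],
    [0,8.4,2.8],
    [0,9.0,3.2],
    [0,9.6,3.6],
    [0,9.6,3.6],
  ],
  rotation=[
    [0,0,0],
    [0,0,0],
    [0,0,0],
    [0,0,0],
    [0,0,0],
    [0,0,0],
    [0,0,0],
    [0,0,0],
    [0,0,0],
    [0,0,0],
    [0,0,0],
    [0,0,0],
  ],
  jaw=[0,0,0,0,0,0,0,0,0,0,0,0],
)

```text
clock: 3.83
tool_pos: [0.401, 0.3214, 0.2697]
eef_rot: [3.139, 0.001, -0.435]
ft_force: [0.9, 0.5, 0.8]
opening: 0.0003
```

```bash
python3 - <<'E'
from h import *
A=shot('side');cv2.imwrite('pics/f.png',cv2.resize(A['image'][60:220,200:340],(525,600)))
E
```

```text
(no output)
```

View pics/f.png

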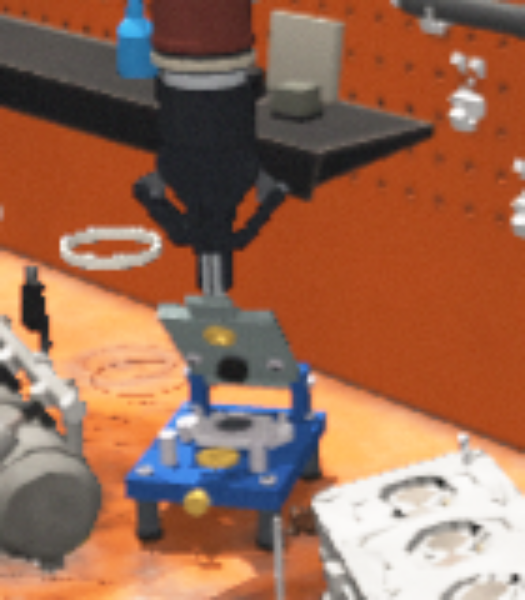

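The leaf has swung down to about 0.8 rad, with the tips (213,275) behind its tab. I'll continue.

```bash
python3 - <<'E'
from h import *
t,r=tool()
for a in np.linspace(.76,-.02,11):
    rr=.147
    x=.07-rr*np.cos(a)+.006*np.sin(a)+.011; z=.091+rr*np.sin(a)+.006*np.cos(a)+.073
    print(round(a,2),np.round(r.inv().apply(jw(x,0,z)-t)*100,2))
E
```

```text
0.76 [0.01 0.29 0.05]
0.68 [0.02 1.09 0.88]
0.6 [0.02 1.81 1.77]
0.53 [0.02 2.46 2.72]
0.45 [0.02 3.04 3.71]
0.37 [0.02 3.53 4.74]
0.29 [0.02 3.95 5.81]
0.21 [0.02 4.28 6.91]
0.14 [0.02 4.52 8.03]
0.06 [0.02 4.68 9.17]
-0.02 [ 0.02  4.74 10.31]
```

Request:
servo_tool(
  linear=[
    [0,0.7,0.5],
    [0,1.1,0.9],
    [0,1.8,1.8],
    [0,2.5,2.7],
    [0,3.0,3.7],
    [0,3.5,4.7],
    [0,3.9,5.8],
    [0,4.3,6.9],
    [0,4.5,8.0],
    [0,4.7,8.7],
    [0,4.7,9.4],
    [0,4.7,9.7],
  ],
  rotation=[
    [0,0,0],
    [0,0,0],
    [0,0,0],
    [0,0,0],
    [0,0,0],
    [0,0,0],
    [0,0,0],
    [0,0,0],
    [0,0,0],
    [0,0,0],
    [0,0,0],
    [0,0,0],
  ],
  jaw=[0,0,0,0,0,0,0,0,0,0,0,0],
)

```text
clock: 4.88
tool_pos: [0.3807, 0.2787, 0.1718]
eef_rot: [3.138, 0.002, -0.435]
ft_force: [-1.0, -0.5, 0.7]
opening: -0.0001
```

```bash
python3 - <<'E'
from h import *
A=shot('side');cv2.imwrite('pics/g.png',cv2.resize(A['image'][60:220,200:340],(525,600)))
t,r=tool();print(t-[0,0,.073], ctrl.observe()['ft_force'])
E
```

```text
[0.38066734 0.27875733 0.09870126] [-0.60140696 -0.25443616 -0.64129279]
```

View pics/g.png

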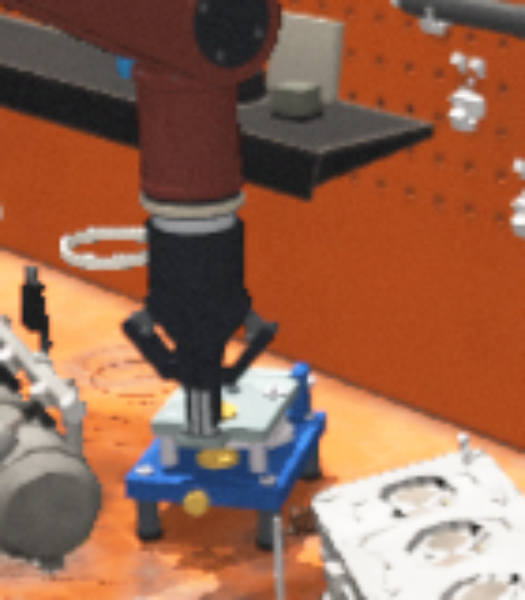

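The leaf is nearly level under the tips (200,425). I'll press gently onto the stops.

Request:
servo_tool(
  linear=[
    [0,0,0.1],
    [0,0,0.2],
    [0,0,0.3],
    [0,0,0.3],
  ],
  rotation=[
    [0,0,0],
    [0,0,0],
    [0,0,0],
    [0,0,0],
  ],
  jaw=[0,0,0,0],
)

```text
clock: 5.27
tool_pos: [0.3808, 0.2789, 0.1689]
eef_rot: [3.138, 0.002, -0.435]
ft_force: [0.2, -0.0, 1.1]
opening: 0.0
```

Request:
servo_tool(
  linear=[
    [0,0,0.1],
    [0,0,0.2],
    [0,0,0.3],
    [0,0,0.3],
  ],
  rotation=[
    [0,0,0],
    [0,0,0],
    [0,0,0],
    [0,0,0],
  ],
  jaw=[0,0,0,0],
)

```text
clock: 5.6
tool_pos: [0.381, 0.279, 0.1684]
eef_rot: [3.138, 0.002, -0.435]
ft_force: [-9.1, -6.5, 21.5]
opening: -0.0001
```

Request:
servo_tool(
  linear=[
    [0,0,-2],
    [0,0,-6],
    [0,0,-10],
    [0,0,-14],
    [0,0,-17],
    [0,0,-17],
  ],
  rotation=[
    [0,0,0],
    [0,0,0],
    [0,0,0],
    [0,0,0],
    [0,0,0],
    [0,0,0],
  ],
  jaw=[0,0,0,0,0,0],
)

```text
clock: 6.1
tool_pos: [0.3841, 0.2809, 0.3466]
eef_rot: [-3.135, -0.006, -0.435]
ft_force: [0.8, 0.2, 0.6]
opening: -0.0
```

```bash
python3 - <<'E'
from h import *
A=shot('side');a=cv2.resize(A['image'][110:210,226:292],(396,600),interpolation=cv2.INTER_CUBIC)
B=shot('wrist');cv2.imwrite('pics/h.png',a);cv2.imwrite('pics/h2.png',B['image'])
for n,X in [('leafbush',jw(-.035,0,.102))]: print(n,proj(A,X),proj(B,X))
move([.465,-.30,.338],down(JW-np.pi/2))
E
```

```text
leafbush [[257.11705026 169.80443941]] [[315.38035898 152.91083859]]
lin cm [31.92 49.11  0.26] rot deg [ 0.04 -0.03  0.04]
```

View pics/h.png

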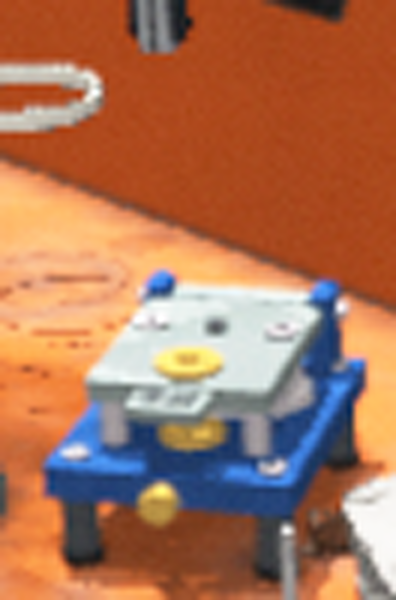

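View pics/h2.png

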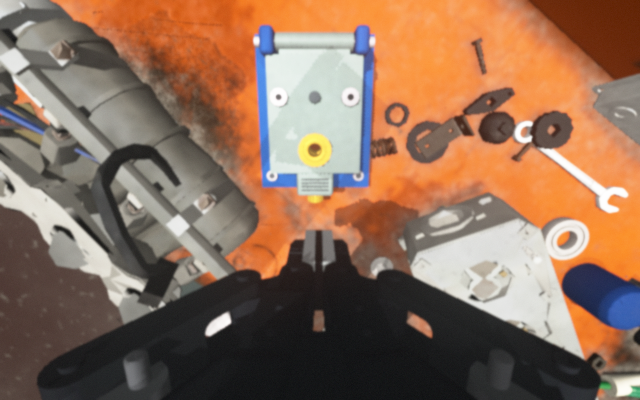

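The leaf is down on its stops. In the wrist view its bush is at (315,149), 4 px above the prediction. I'll measure again now the arm is still.

Request:
servo_tool(
  linear=[
    [0,0,0],
    [0,0,0],
    [0,0,0],
  ],
  rotation=[
    [0,0,0],
    [0,0,0],
    [0,0,0],
  ],
  jaw=[4,4,4],
)

```text
clock: 6.45
tool_pos: [0.3816, 0.2796, 0.3384]
eef_rot: [3.139, 0.001, -0.435]
ft_force: [-0.9, 0.8, -0.5]
opening: 0.0357
```

```bash
python3 - <<'E'
from h import *
for c in ['wrist','scene','side']:
    B=shot(c)
    for n in ['leaf_bush']:
        pr=proj(B,jw(-.035,0,.102))[0]
        h=cv2.cvtColor(B['image'],cv2.COLOR_BGR2HSV);m=cv2.inRange(h,(18,120,100),(34,255,255))
        k,l,s,ce=cv2.connectedComponentsWithStats(m)
        for i in range(1,k):
            if s[i,4]>15 and np.hypot(*(ce[i]-pr))<40:
                x,y,w,hh,_=s[i];cc=(x+(w-1)/2,y+(hh-1)/2);print(c,s[i],ce[i],'pred',pr,atz(B,cc,.102))
print(jw(-.035,0,.102),tool()[0])
# corner cues: hinge etc
E
```

```text
wrist [301 131  33  33 766] [317.01827676 147.56657963] pred [317.57995406 150.68771672] [0.39549121 0.31042522 0.102     ]
scene [222 172  11   7  59] [226.89830508 174.91525424] pred [227.20210774 174.71390037] [0.393387   0.30579289 0.102     ]
scene [225 199   7   6  35] [228.2        201.54285714] pred [227.20210774 174.71390037] [0.34921961 0.1944052  0.102     ]
side [253 168  10   5  35] [257.4        170.17142857] pred [257.11705026 169.80443941] [0.39533467 0.30491669 0.102     ]
side [287 176   7   7  20] [289.7 178.5] pred [257.11705026 169.80443941] [0.4773221  0.21215964 0.102     ]
side [253 180  10   5  38] [257.71052632 182.10526316] pred [257.11705026 169.80443941] [0.38104663 0.21495719 0.102     ]
side [249 191   6   6  29] [251.68965517 193.55172414] pred [257.11705026 169.80443941] [0.35262531 0.14146441 0.102     ]
[0.39444123 0.30676392 0.102     ] [0.38189437 0.27970813 0.33900069]
```

```bash
python3 - <<'E'
from h import *
move([.465,-.30,.338],down(JW-np.pi/2))
E
```

```text
lin cm [31.95 49.08  0.19] rot deg [0.13 0.04 0.04]
```

Request:
servo_tool(
  linear=[
    [31.9,49,0],
    [31.9,49,0],
    [31.9,49,0],
    [31.9,49,0],
    [31.9,49,0],
    [31.9,49,0],
    [31.9,49,0],
    [31.9,49,0],
    [31.9,49,0],
    [31.9,49,0],
    [31.9,49,0],
    [31.9,49,0],
  ],
  rotation=[
    [0,0,0],
    [0,0,0],
    [0,0,0],
    [0,0,0],
    [0,0,0],
    [0,0,0],
    [0,0,0],
    [0,0,0],
    [0,0,0],
    [0,0,0],
    [0,0,0],
    [0,0,0],
  ],
  jaw=[5,5,5,5,5,5,5,5,5,5,5,5],
)

```text
clock: 7.6
tool_pos: [0.4526, -0.2173, 0.3395]
eef_rot: [3.14, 0.001, -0.435]
ft_force: [0.6, 0.4, -0.2]
opening: 0.05
```

```bash
python3 - <<'E'
from h import *
move([.465,-.30,.30],down(JW-np.pi/2))
E
```

```text
lin cm [4.61 6.97 3.96] rot deg [0.12 0.06 0.01]
```

Request:
servo_tool(
  linear=[
    [3,4.5,1],
    [4.6,7,3],
    [4.6,7,4],
    [4.6,7,4],
    [4.6,7,4],
  ],
  rotation=[
    [0,0,0],
    [0,0,0],
    [0,0,0],
    [0,0,0],
    [0,0,0],
  ],
  jaw=[5,5,5,5,5],
)

```text
clock: 8.02
tool_pos: [0.464, -0.3001, 0.298]
eef_rot: [3.141, 0.005, -0.436]
ft_force: [-0.0, 0.2, 1.0]
opening: 0.0502
```

```bash
python3 - <<'E'
from h import *
B=shot('wrist','w1.png')
print(tool()[0],proj(B,[.465,-.3,.154]),proj(B,[.465,-.3,.06]))
# where a rod held at the grasp point would appear
t,r=tool()
print(proj(B,t+r.apply([0,0,.054])),proj(B,t+r.apply([0,0,.034])))
for x in ctrl.silhouettes(B,'guide_rod'):
    ys,xs=np.nonzero(x['pixels']);print(x['confidence'],x['centre'],xs.min(),xs.max(),ys.min(),ys.max())
E
```

```text
[ 0.46459771 -0.29967257  0.29935078] [[318.77539924 205.44424059]] [[318.98654737 179.06218893]]
[[316.92196195 264.53171659]] [[316.61805681 289.29889008]]
0.63 [318.0, 194.0] 302 325 170 212
```

View pics/w1.png

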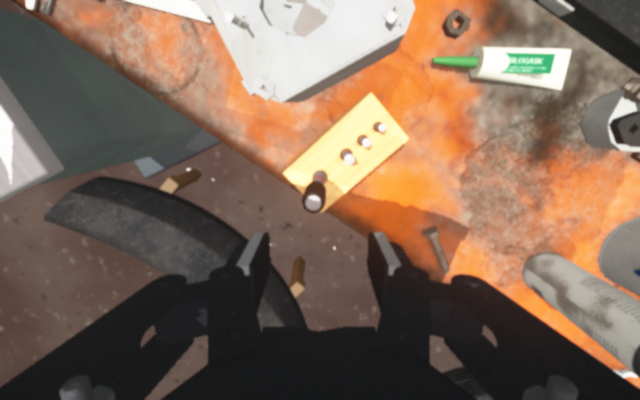

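The wrist view shows the knob top at (313,200), about 6 px left of the prediction because the rod leans slightly in its hole. The jaws straddle it, so I'll shift 3 mm and descend.

Request:
servo_tool(
  linear=[
    [-0.2,-0.1,2],
    [-0.3,-0.1,5],
    [-0.3,-0.1,8],
    [-0.3,-0.1,10],
    [-0.3,-0.1,11.1],
    [-0.3,-0.1,11.1],
    [-0.3,-0.1,11.1],
  ],
  rotation=[
    [0,0,0],
    [0,0,0],
    [0,0,0],
    [0,0,0],
    [0,0,0],
    [0,0,0],
    [0,0,0],
  ],
  jaw=[5,5,5,5,5,5,5],
)

```text
clock: 8.7
tool_pos: [0.4632, -0.297, 0.1905]
eef_rot: [3.14, -0.0, -0.433]
ft_force: [-0.6, -0.9, 0.8]
opening: 0.0498
```

```bash
python3 - <<'E'
from h import *
B=shot('wrist','w2.png');A=shot('side');S=shot('scene')
a=cv2.resize(A['image'][210:340,290:420],(400,400),interpolation=cv2.INTER_CUBIC)
b=cv2.resize(S['image'][260:360,325:425],(400,400),interpolation=cv2.INTER_CUBIC)
cv2.imwrite('pics/w3.png',cv2.hconcat([a,b]));print(tool()[0])
E
```

```text
[ 0.46370702 -0.29805563  0.1916365 ]
```

View pics/w2.png

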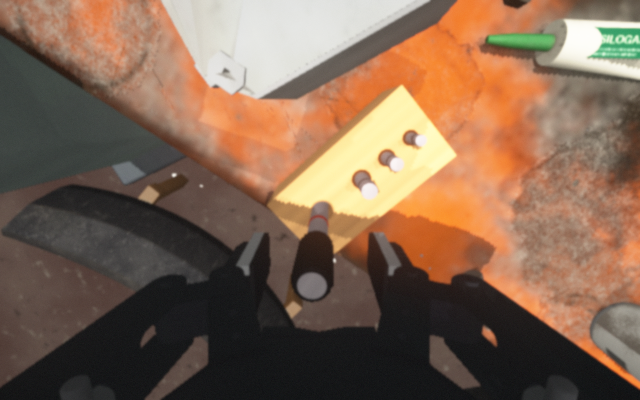

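View pics/w3.png

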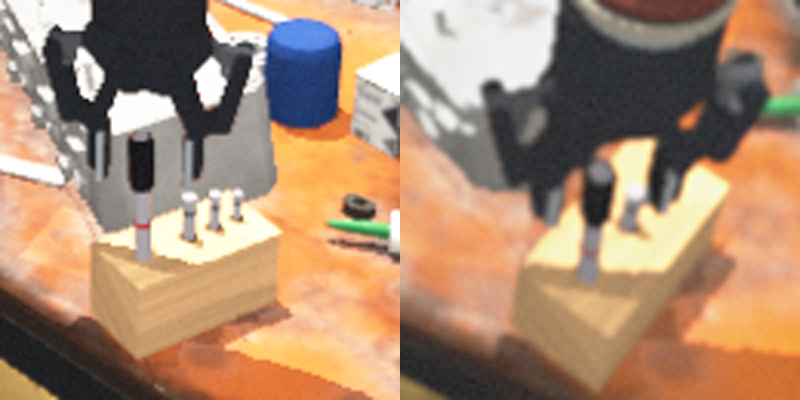

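The knob is between the pads: its top is at (312,286) in the wrist view, close to the predicted tool axis (317,285). I'll close the jaws.

Request:
servo_tool(
  linear=[
    [-0.2,0,0.3],
    [-0.2,0,0.3],
    [-0.2,0,0.3],
    [-0.2,0,0.3],
    [-0.2,0,0.3],
    [-0.2,0,0.3],
    [-0.2,0,0.3],
    [-0.2,0,0.3],
  ],
  rotation=[
    [0,0,0],
    [0,0,0],
    [0,0,0],
    [0,0,0],
    [0,0,0],
    [0,0,0],
    [0,0,0],
    [0,0,0],
  ],
  jaw=[5,3.5,1,1,1,1,1,1],
  force=50,
)

```text
clock: 9.52
tool_pos: [0.4623, -0.2975, 0.1892]
eef_rot: [3.138, -0.004, -0.434]
ft_force: [1.1, -1.9, 4.3]
opening: 0.0166
```

```bash
python3 - <<'E'
from h import *
B=shot('wrist','w4.png');print(ctrl.observe()['ft_force'])
E
```

```text
[ 1.38879277 -0.92634374  4.13097202]
```

View pics/w4.png

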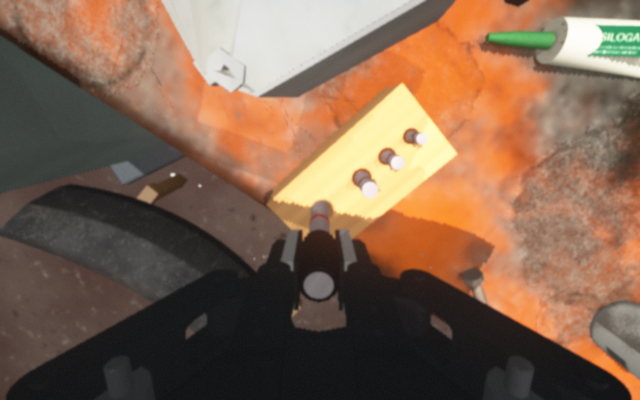

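The knob is gripped (opening 16.6 mm), so I'll lift it straight up.

Request:
servo_tool(
  linear=[
    [0,0,-1],
    [0,0,-2],
    [0,0,-3],
    [0,0,-4],
    [0,0,-5],
    [0,0,-6.5],
    [0,0,-9],
    [0,0,-12],
    [0,0,-15],
    [0,0,-18],
    [0,0,-18],
    [0,0,-18],
  ],
  rotation=[
    [0,0,0],
    [0,0,0],
    [0,0,0],
    [0,0,0],
    [0,0,0],
    [0,0,0],
    [0,0,0],
    [0,0,0],
    [0,0,0],
    [0,0,0],
    [0,0,0],
    [0,0,0],
  ],
  jaw=[1,1,1,1,1,1,1,1,1,1,1,1],
)

```text
clock: 10.57
tool_pos: [0.4621, -0.297, 0.3723]
eef_rot: [3.137, -0.009, -0.434]
ft_force: [0.4, -0.8, -2.1]
opening: 0.017
```

```bash
python3 - <<'E'
from h import *
B=shot('wrist','w5.png');print(ctrl.observe()['ft_force'])
A=shot('side');S=shot('scene')
t,r=tool();rod=t+r.apply([[0,0,.054+.124],[0,0,.054+.048],[0,0,.074],[0,0,.034]])
pa=proj(A,rod);ps=proj(S,rod);print(pa,ps,proj(B,rod))
ca=np.round(pa[0]).astype(int)-[60,70]; cs=np.round(ps[0]).astype(int)-[60,70];print(ca,cs)
f=lambda I,c:cv2.resize(I[c[1]:c[1]+120,c[0]:c[0]+80],(400,600),interpolation=cv2.INTER_CUBIC)
cv2.imwrite('pics/w6.png',cv2.hconcat([f(A['image'],ca),f(S['image'],cs)]))
move(np.append(jw(-.035,0,0)[:2],.36),down(JW-np.pi/2))
E
```

```text
[ 0.63845425  0.52079801 -2.55289912]
[[335.71575394 238.8110932 ]
 [336.43390725 204.72561273]
 [336.71136752 191.55660494]
 [337.1205938  172.13362916]] [[377.312828   292.19687109]
 [382.33949153 267.38520559]
 [384.38386876 257.29413748]
 [387.51110909 241.85804544]] [[313.96693597 192.15833497]
 [313.25417429 222.83662478]
 [312.82866321 241.15123459]
 [311.89693153 281.25430845]]
[276 169] [317 222]
lin cm [-31.4 -51.9   0.6] rot deg [ 0.14 -0.07  0.08]
```

View pics/w6.png

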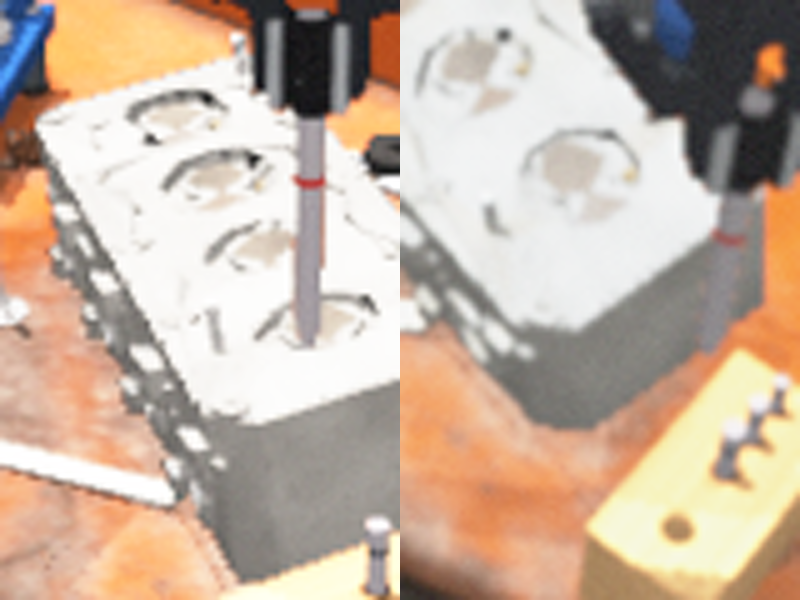

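View pics/w5.png

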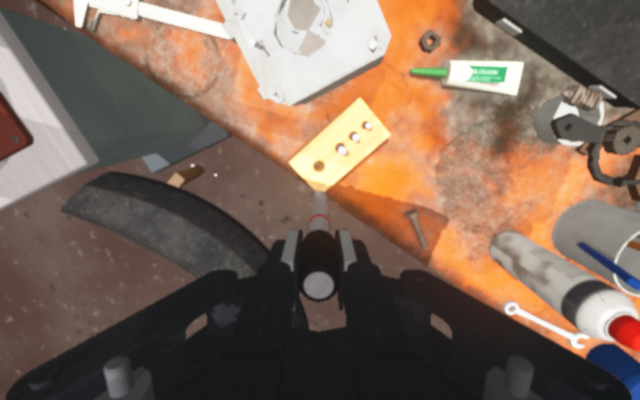

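The rod is held almost vertical and has left the stand, with its nose at (337,238) in the side view, within 2 px of the prediction. Next I'll cross over the cylinder head to above the bush.

Request:
servo_tool(
  linear=[
    [-2,-3,0],
    [-31.4,-51.9,0],
    [-31.4,-51.9,0],
    [-31.4,-51.9,0],
    [-31.4,-51.9,0],
    [-31.4,-51.9,0],
    [-31.4,-51.9,0],
    [-31.4,-51.9,0],
    [-31.4,-51.9,0],
    [-31.4,-51.9,0],
    [-31.4,-51.9,0],
    [-31.4,-51.9,0],
  ],
  rotation=[
    [0,0,0],
    [0,0,0],
    [0,0,0],
    [0,0,0],
    [0,0,0],
    [0,0,0],
    [0,0,0],
    [0,0,0],
    [0,0,0],
    [0,0,0],
    [0,0,0],
    [0,0,0],
  ],
  jaw=[1,1,1,1,1,1,1,1,1,1,1,1],
)

```text
clock: 11.72
tool_pos: [0.405, 0.1969, 0.3647]
eef_rot: [3.137, 0.001, -0.434]
ft_force: [1.0, 0.4, -0.8]
opening: 0.0169
```

```bash
python3 - <<'E'
from h import *
move(np.append(jw(-.035,0,0)[:2],.33),down(JW-np.pi/2))
E
```

```text
lin cm [-5.57 -9.54  3.44] rot deg [0.25 0.04 0.08]
```

Request:
servo_tool(
  linear=[
    [-3,-4.5,0],
    [-5.6,-9.5,1],
    [-5.6,-9.5,3],
    [-5.6,-9.5,4.5],
    [-5.6,-9.5,5.4],
    [-5.6,-9.5,5.4],
    [-5.6,-9.5,5.4],
    [-5.6,-9.5,5.4],
  ],
  rotation=[
    [0,0,0],
    [0,0,0],
    [0,0,0],
    [0,0,0],
    [0,0,0],
    [0,0,0],
    [0,0,0],
    [0,0,0],
  ],
  jaw=[1,1,1,1,1,1,1,1],
)

```text
clock: 12.38
tool_pos: [0.3945, 0.3058, 0.3111]
eef_rot: [3.138, 0.0, -0.435]
ft_force: [0.5, 0.0, -1.1]
opening: 0.0167
```

```bash
python3 - <<'E'
from h import *
B=shot('wrist','v1.png');A=shot('side');S=shot('scene')
t,r=tool();print(t)
bb=jw(-.035,0,.102);nose=t+r.apply([0,0,.178]);ring=t+r.apply([0,0,.102])
for n,p in [('A',A),('S',S),('B',B)]: print(n,proj(p,[bb,nose,ring]).round(1).tolist())
cv2.imwrite('pics/v2.png',cv2.hconcat([cv2.resize(A['image'][110:210,226:292],(396,600),interpolation=cv2.INTER_CUBIC),cv2.resize(S['image'][112:212,195:261],(396,600),interpolation=cv2.INTER_CUBIC)]))
c=proj(B,bb)[0].astype(int)
cv2.imwrite('pics/v3.png',cv2.resize(B['image'][c[1]-70:c[1]+70,c[0]-80:c[0]+80],(640,560),interpolation=cv2.INTER_CUBIC));print(c-[80,70])
E
```

```text
[0.39473776 0.30602026 0.31171041]
A [[257.1, 169.8], [256.7, 160.3], [255.4, 136.5]]
S [[227.2, 174.7], [225.9, 166.3], [222.0, 144.4]]
B [[316.5, 184.3], [317.2, 193.9], [316.7, 226.0]]
[236 114]
```

View pics/v2.png

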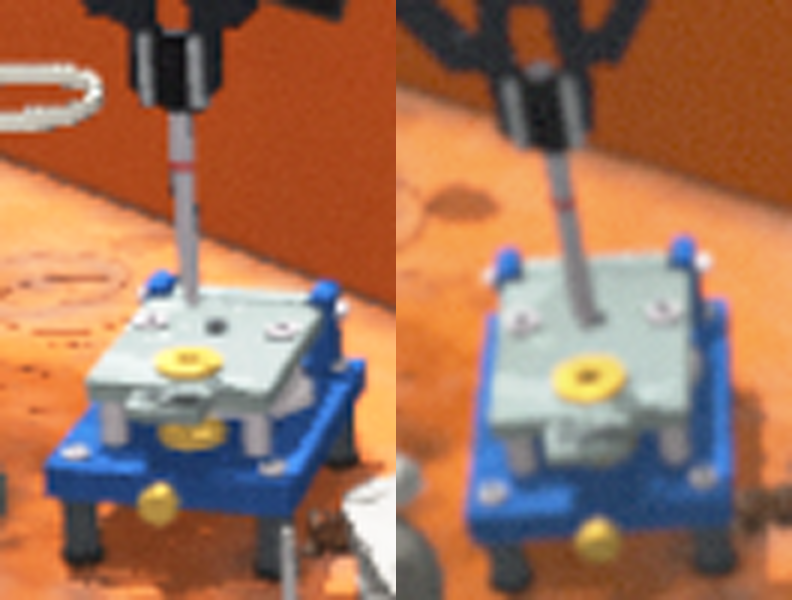

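View pics/v3.png

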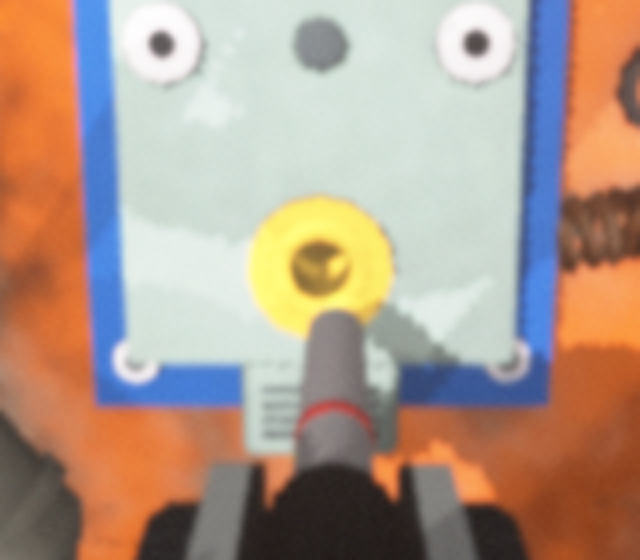

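```bash
cat > rel.py <<'E'
from h import *
import sys
def rel(B,A,S,wn,wb,an,ab,sn,sb,zn):
    t,r=tool()
    n=atz(B,wn,zn);b=atz(B,wb,.102);d=b-n;print('wrist nose',n,'bush',b,'tool d mm',np.round(r.inv().apply(d)*1e3,1))
    n2=tri([ray(A,an),ray(S,sn)]);b2=tri([ray(A,ab),ray(S,sb)])
    print('ext nose',n2,'bush',b2,'tool d mm',np.round(r.inv().apply(b2-n2)*1e3,1))
E
python3 - <<'E'
from rel import *
B=shot('wrist');A=shot('side');S=shot('scene')
rel(B,A,S,(319.7,194.3),(316.25,180.75),(257.6,159.9),(256.9,169.9),(226.9,165.3),(226.4,174.6),.1337)
# bush outlines by colour, subpixel
for n,p in [('wrist',B)]:
    h=cv2.cvtColor(p['image'],cv2.COLOR_BGR2HSV);print(ctrl.observe()['ft_force'])
E
```

```text
wrist nose [0.39688596 0.30460628 0.1337    ] bush [0.3961103  0.31036972 0.102     ] tool d mm [-3.1 -5.  31.7]
ext nose [0.3982578  0.30763058 0.13431484] bush [0.39410773 0.3121657  0.09931495] tool d mm [-5.7 -2.5 35. ]
[-0.38484979  1.36751075 -1.65832978]
```

Request:
servo_tool(
  linear=[
    [-0.3,-0.4,0.5],
    [-0.3,-0.4,1.2],
    [-0.3,-0.4,1.8],
    [-0.3,-0.4,2.4],
    [-0.3,-0.4,2.4],
    [-0.3,-0.4,2.4],
    [-0.3,-0.4,2.4],
  ],
  rotation=[
    [0,0,0],
    [0,0,0],
    [0,0,0],
    [0,0,0],
    [0,0,0],
    [0,0,0],
    [0,0,0],
  ],
  jaw=[1,1,1,1,1,1,1],
)

```text
clock: 13.27
tool_pos: [0.3933, 0.3111, 0.2871]
eef_rot: [3.138, -0.0, -0.435]
ft_force: [-0.0, -0.1, -1.9]
opening: 0.0166
```

```bash
cat > look.py <<'E'
from h import *
import sys
k=sys.argv[1]
B=shot('wrist');A=shot('side');S=shot('scene')
t,r=tool();print(t,r.as_euler('xyz'),ctrl.observe()['ft_force'])
bb=jw(-.035,0,.102);nose=t+r.apply([0,0,.178]);ring=t+r.apply([0,0,.102])
for n,p in [('A',A),('S',S),('B',B)]: print(n,proj(p,[bb,nose,ring]).round(1).tolist())
cv2.imwrite(f'pics/{k}a.png',cv2.hconcat([cv2.resize(A['image'][125:200,232:282],(400,600),interpolation=cv2.INTER_CUBIC),cv2.resize(S['image'][130:205,202:252],(400,600),interpolation=cv2.INTER_CUBIC)]))
cv2.imwrite(f'pics/{k}b.png',cv2.resize(B['image'][150:250,270:370],(600,600),interpolation=cv2.INTER_CUBIC))
pickle.dump((B,A,S),open('last.pkl','wb'))
E
python3 look.py x1
```

```text
[0.39351971 0.31114436 0.28756545] [ 3.13903456e+00 -5.61153900e-04 -4.34791057e-01] [-0.50742112  0.20461817 -1.1377288 ]
A [[257.1, 169.8], [256.5, 167.1], [255.2, 143.7]]
S [[227.2, 174.7], [226.0, 172.1], [222.1, 150.9]]
B [[320.1, 195.3], [317.2, 194.2], [316.8, 226.3]]
```

View pics/x1a.png

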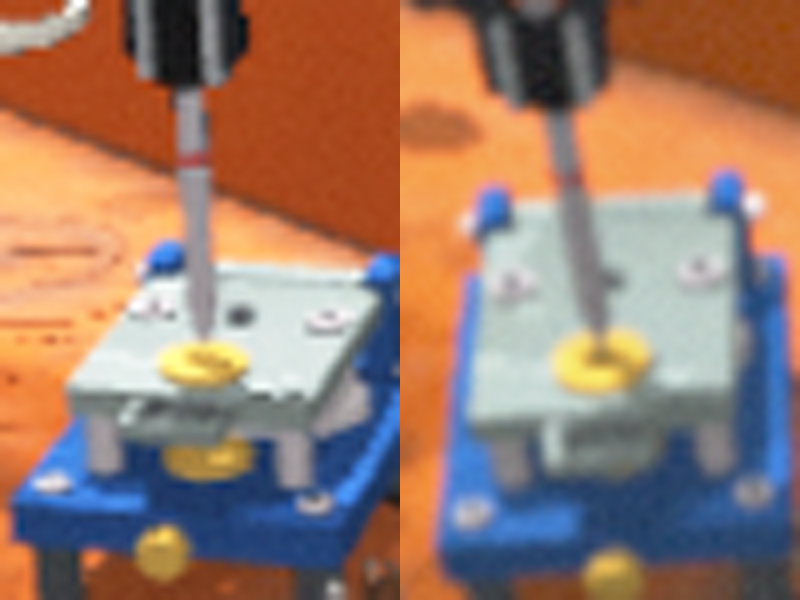

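View pics/x1b.png

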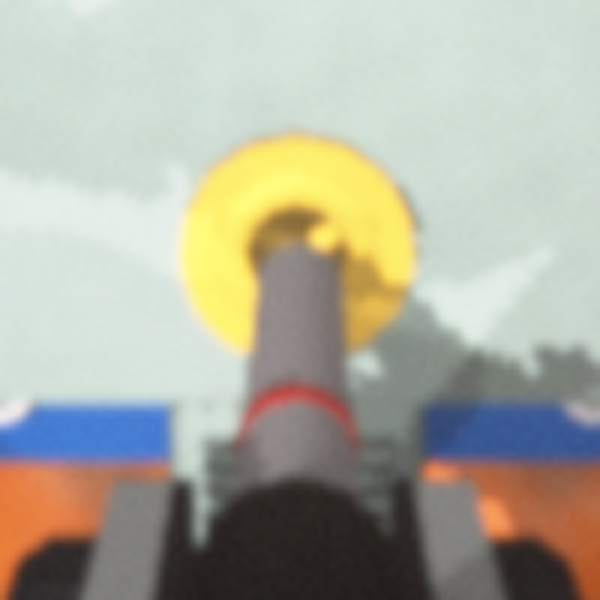

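In the wrist view the nose tip, about (300,262) in the crop, lies over the bore of the bush at (298,252), and the side and scene crops agree to within a few mm. I'll lower it slowly and watch the force.

Request:
servo_tool(
  linear=[
    [0,0.05,0.3],
    [0,0.05,0.6],
    [0,0.05,0.9],
    [0,0.05,1.2],
    [0,0.05,1.5],
    [0,0.05,1.5],
  ],
  rotation=[
    [0,0,0],
    [0,0,0],
    [0,0,0],
    [0,0,0],
    [0,0,0],
    [0,0,0],
  ],
  jaw=[1,1,1,1,1,1],
)

```text
clock: 13.92
tool_pos: [0.3929, 0.3104, 0.2715]
eef_rot: [3.138, 0.0, -0.435]
ft_force: [0.3, -0.1, -1.3]
opening: 0.0166
```

```bash
python3 look.py x2
```

```text
[0.39329756 0.31065613 0.27250134] [ 3.13890056e+00 -4.78561899e-04 -4.34752302e-01] [-0.03001786 -0.09814295 -1.40884128]
A [[257.1, 169.8], [256.7, 171.7], [255.4, 148.5]]
S [[227.2, 174.7], [226.7, 176.2], [222.9, 155.3]]
B [[320.5, 199.3], [317.4, 194.0], [317.0, 226.2]]
```

View pics/x2a.png

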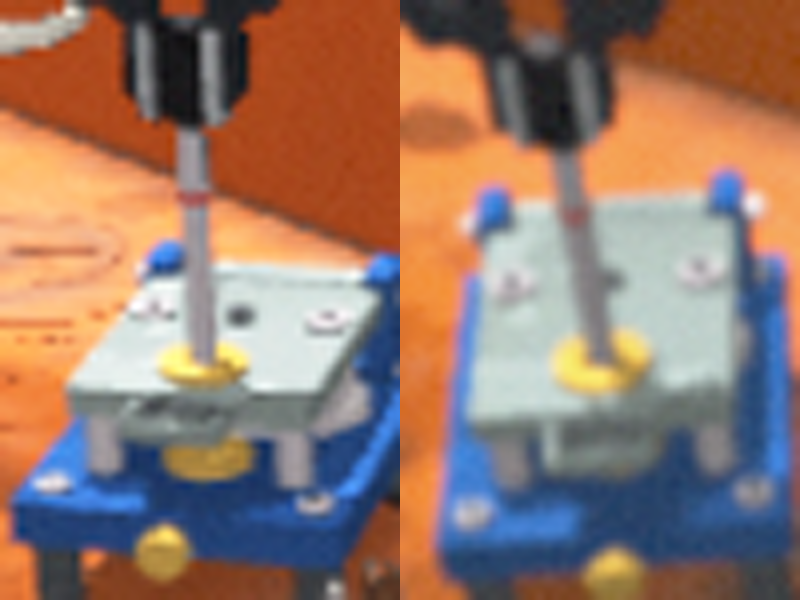

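View pics/x2b.png

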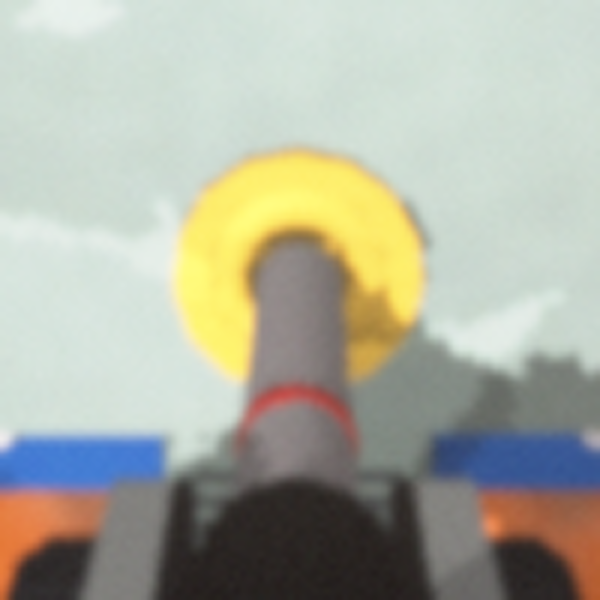

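The nose is inside the bore and the wrist feels no side force. Continuing down.

Request:
servo_tool(
  linear=[
    [0,0.1,0.2],
    [0,0.1,0.5],
    [0,0.1,0.8],
    [0,0.1,1.1],
    [0,0.1,1.4],
    [0,0.1,1.4],
  ],
  rotation=[
    [0,0,0],
    [0,0,0],
    [0,0,0],
    [0,0,0],
    [0,0,0],
    [0,0,0],
  ],
  jaw=[1,1,1,1,1,1],
)

```text
clock: 14.57
tool_pos: [0.3925, 0.3095, 0.2576]
eef_rot: [3.138, 0.0, -0.435]
ft_force: [-0.2, 0.2, -1.7]
opening: 0.0167
```

```bash
python3 look.py x3
```

```text
[0.3929014  0.30972134 0.25852001] [ 3.13891267e+00 -4.69365812e-04 -4.34795556e-01] [-0.20090417  0.11119912 -1.59267194]
A [[257.1, 169.8], [256.8, 176.0], [255.5, 152.9]]
S [[227.2, 174.7], [227.4, 180.1], [223.6, 159.5]]
B [[320.6, 203.0], [317.4, 194.0], [317.0, 226.2]]
```

View pics/x3b.png

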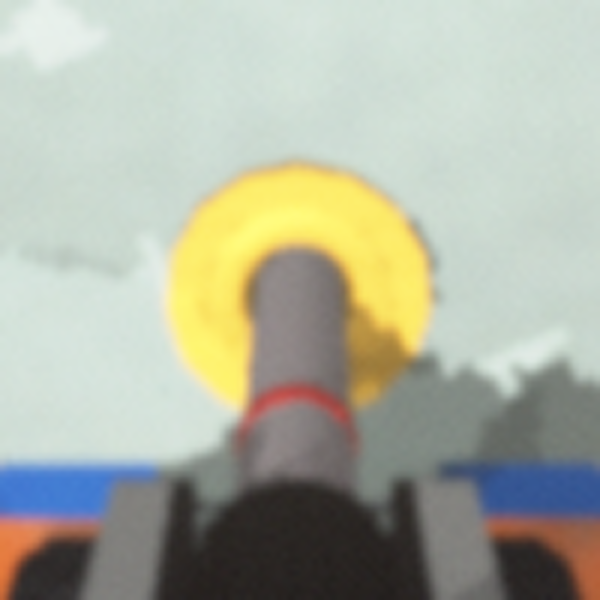

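Request:
servo_tool(
  linear=[
    [0,0.05,0.3],
    [0,0.05,0.6],
    [0,0.05,0.9],
    [0,0.05,1.2],
    [0,0.05,1.5],
    [0,0.05,1.8],
    [0,0.05,2.1],
    [0,0.05,2.4],
    [0,0.05,2.4],
  ],
  rotation=[
    [0,0,0],
    [0,0,0],
    [0,0,0],
    [0,0,0],
    [0,0,0],
    [0,0,0],
    [0,0,0],
    [0,0,0],
    [0,0,0],
  ],
  jaw=[1,1,1,1,1,1,1,1,1],
)

```text
clock: 15.47
tool_pos: [0.3923, 0.309, 0.2337]
eef_rot: [3.138, 0.0, -0.435]
ft_force: [0.9, 0.4, -1.1]
opening: 0.0171
```

```bash
python3 look.py x4
```

```text
[0.39270468 0.30921713 0.23454685] [ 3.13890536e+00 -4.96141808e-04 -4.34762071e-01] [ 0.44238502  0.025664   -0.57796788]
A [[257.1, 169.8], [257.2, 183.1], [255.9, 160.4]]
S [[227.2, 174.7], [228.5, 186.3], [224.9, 166.3]]
B [[320.7, 212.1], [317.4, 194.1], [317.0, 226.2]]
```

View pics/x4a.png

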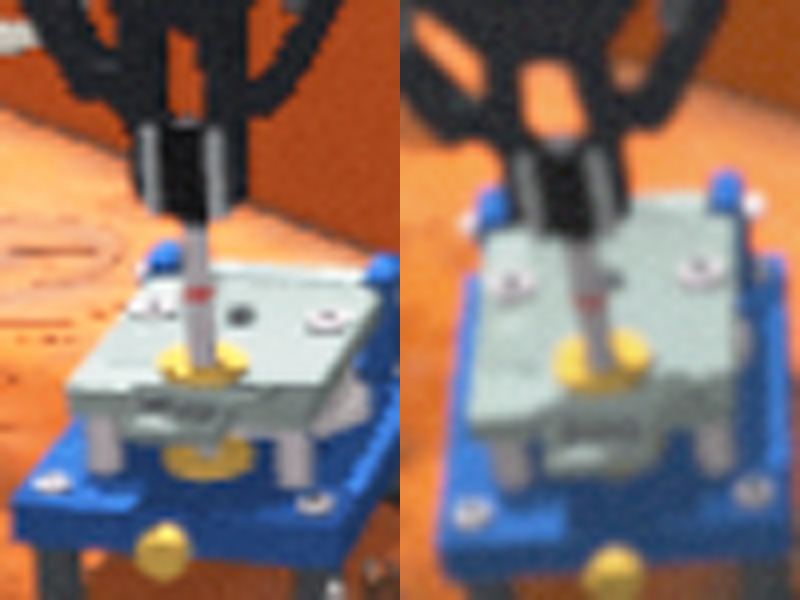

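View pics/x4b.png

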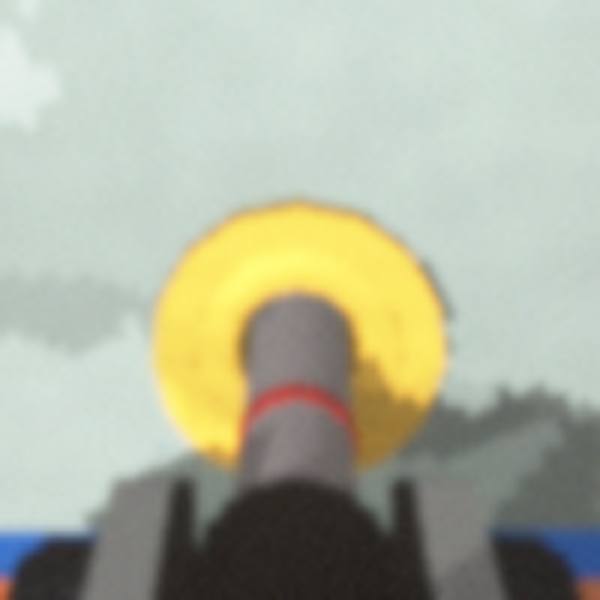

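The side view shows the nose at (208,447), entering the base bush centrally, and the forces are near zero. Continuing.

Request:
servo_tool(
  linear=[
    [0,0,0.4],
    [0,0,0.7],
    [0,0,1.0],
    [0,0,1.3],
    [0,0,1.6],
    [0,0,1.9],
    [0,0,2.2],
    [0,0,2.5],
    [0,0,2.5],
    [0,0,2.5],
  ],
  rotation=[
    [0,0,0],
    [0,0,0],
    [0,0,0],
    [0,0,0],
    [0,0,0],
    [0,0,0],
    [0,0,0],
    [0,0,0],
    [0,0,0],
    [0,0,0],
  ],
  jaw=[1,1,1,1,1,1,1,1,1,1],
)

```text
clock: 16.45
tool_pos: [0.3926, 0.3091, 0.2093]
eef_rot: [3.139, -0.0, -0.435]
ft_force: [-0.3, -0.0, -1.5]
opening: 0.0168
```

```bash
python3 look.py x5
```

```text
[0.3928215  0.30923498 0.2097684 ] [ 3.13925425e+00 -6.71011753e-04 -4.34855673e-01] [ 0.2569504   0.07459336 -0.98647231]
A [[257.1, 169.8], [257.6, 190.2], [256.4, 167.9]]
S [[227.2, 174.7], [229.6, 192.4], [226.1, 173.0]]
B [[320.6, 224.8], [317.2, 194.1], [316.8, 226.2]]
```

View pics/x5a.png

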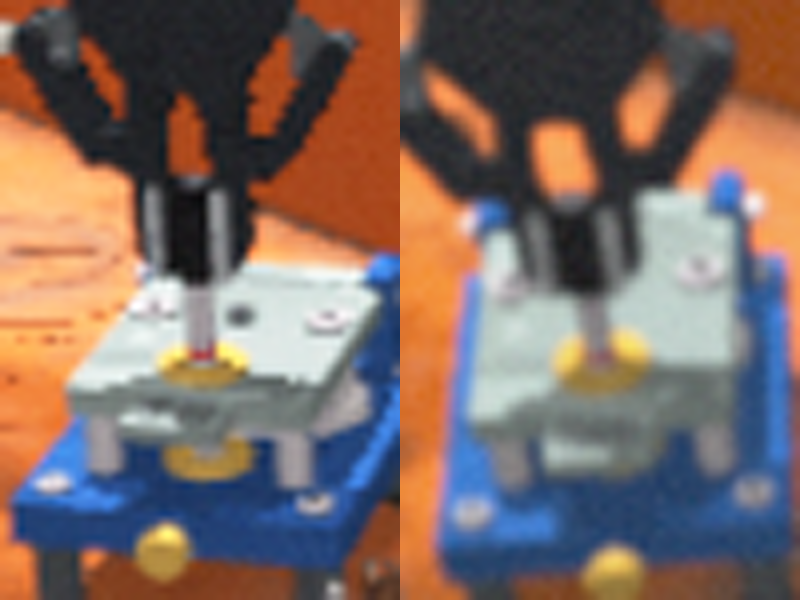

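View pics/x5b.png

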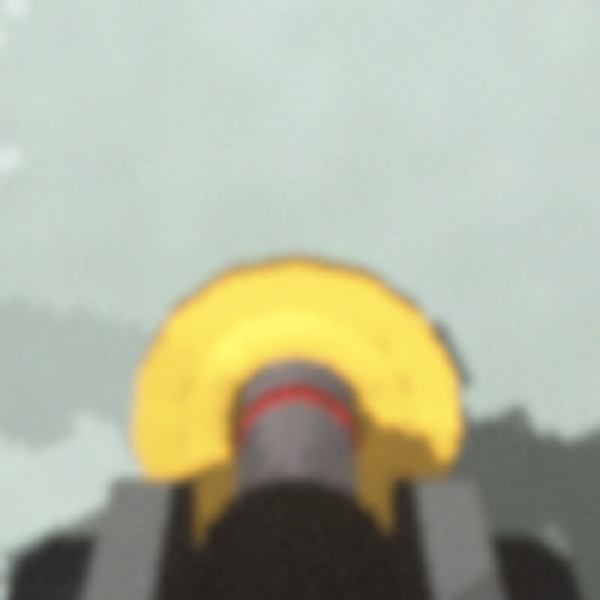

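The red ring (203,355 in the side crop) is still about 6 mm above the rim, so I'll go down 6 mm more.

Request:
servo_tool(
  linear=[
    [0,0,0.2],
    [0,0,0.4],
    [0,0,0.65],
    [0,0,0.65],
    [0,0,0.65],
    [0,0,0.65],
    [0,0,0.65],
  ],
  rotation=[
    [0,0,0],
    [0,0,0],
    [0,0,0],
    [0,0,0],
    [0,0,0],
    [0,0,0],
    [0,0,0],
  ],
  jaw=[1,1,1,1,1,1,1],
)

```text
clock: 17.18
tool_pos: [0.3929, 0.3092, 0.2033]
eef_rot: [3.139, -0.001, -0.435]
ft_force: [0.5, 0.0, -1.3]
opening: 0.0165
```

```bash
python3 look.py x6
```

```text
[0.3928953  0.30924613 0.20338701] [ 3.13943636e+00 -8.59958936e-04 -4.34854838e-01] [ 0.62914989 -0.00187668 -1.66006104]
A [[257.1, 169.8], [257.8, 192.1], [256.5, 169.8]]
S [[227.2, 174.7], [230.0, 193.9], [226.4, 174.6]]
B [[320.3, 228.9], [317.0, 194.4], [316.5, 226.4]]
```

View pics/x6a.png

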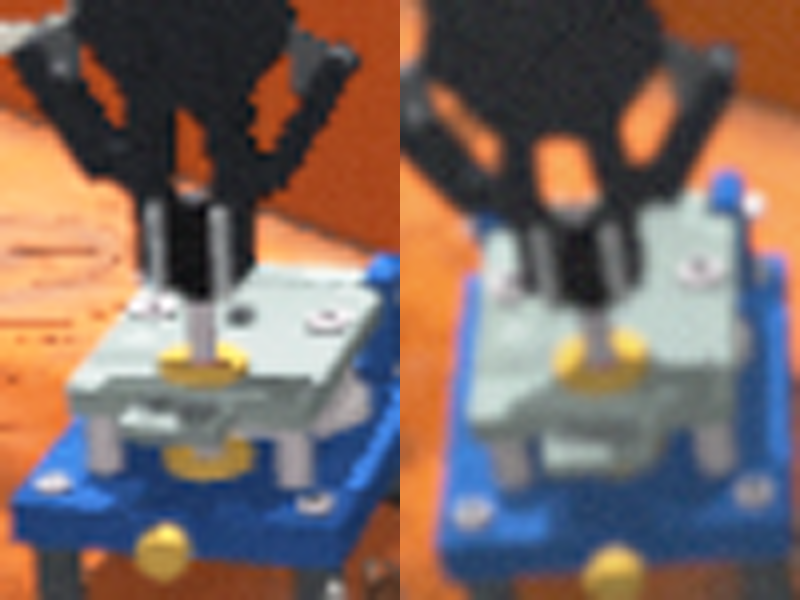

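View pics/x6b.png

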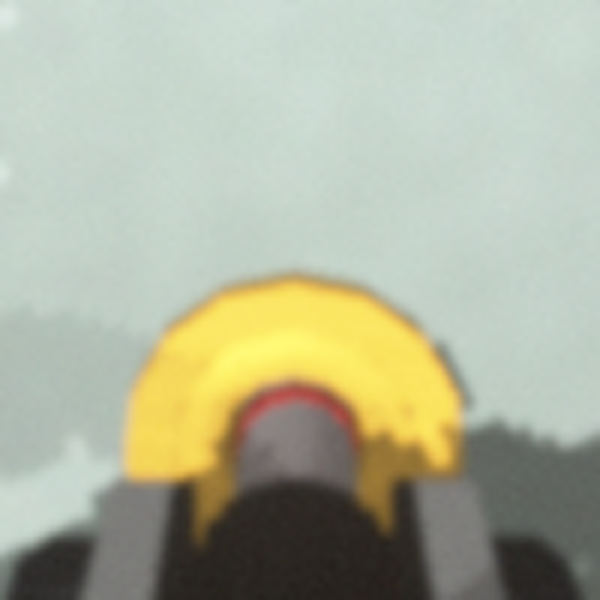

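The red ring sits at the bush's rim (298,395 in the wrist crop, bore edge at about 383), the leaf is level, and the forces are small. Handing in.

Request:
servo_tool(
  linear=[
    [0,0,0],
    [0,0,0],
    [0,0,0],
    [0,0,0],
  ],
  rotation=[
    [0,0,0],
    [0,0,0],
    [0,0,0],
    [0,0,0],
  ],
  jaw=[1,1,1,1],
)

```text
clock: 17.67
tool_pos: [0.3929, 0.3093, 0.2034]
eef_rot: [3.139, -0.001, -0.435]
ft_force: [0.0, -0.5, -1.8]
opening: 0.0167
```

```bash
python3 - <<'E'
from h import *
s=ctrl.observe();print(s['tool_pos'],s['opening'],s['ft_force'],np.abs(s['qvel']).max())
print(ctrl.finish_job())
E
```

```text
[0.39288714 0.30925948 0.20339446] 0.016709489981226837 [ 0.02018221 -0.46063775 -1.79239343] 0.0023567855099440238
the job is handed in; nothing more can be done
None
```

I swung the leaf gently down onto its stops and threaded the guide rod through both brass bushes. I handed in at about 17.7 s of the 72 s, with the rod still held there in a 50 N grip. The hand-in gives no verdict, so this rests on my own last checks.

**Last checks**
- **Leaf:** it looks level in all views. It stopped under about 21 N of fingertip push.
- **Red ring:** by the arm's position it is about 1 mm below the rim of the leaf's bush. The wrist picture shows it right at the rim.
- **Nose:** by the same reckoning it is about 25 mm above the bench, so below the base bush. I could not see it directly.
- **Rod angle and stillness:** the rod looks upright. The wrist force was under 2 N and the joints were practically still.

**Where measurements disagreed**
- Before insertion, the wrist camera and the two fixed cameras differed by about 3–4 mm on the bush position. I went by where the nose sat relative to the bush in the wrist view. The rod then entered both bushes with no noticeable side force.
- I did not measure the bystanders again at the end. My path kept clear of them.

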